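# Load the lacquer-curing plate with the spatula

## Robot

A 7-joint arm with a two-finger parallel gripper is mounted at the origin on the work surface. World frame = base frame: x ahead of the robot, y to its left, z up, the work surface at z = 0. Lengths are in m, angles in rad, forces in N, time in s.
With the tool pointing down it reaches from about 0.35 to 0.9 m from the base axis. Payload 19.9 kg.
Tool frame: the origin (TCP) lies between the finger pads; the fingertips stand 22 mm ahead of it and the grasp point (between the pads) lies 3 mm ahead of it (arm.nose_length is the distance from the TCP to the fingertips, in m); z points along the fingers, y is the line along which they close (so a half turn about z gives the same grasp; the last joint's range is limited). The gripper opens to 94 mm and grips with 3 to 60 N. Pads are 16 mm wide; open, the fingers measure 119 mm over their backs; the gripper's body (75 mm by 177 mm) begins 78 mm behind the grasp point.
Start: joints at [1.278, 0.417, -0.01, 1.614, 0.005, 1.111, -0.053], TCP at [0.155, -0.605, 0.227] pointing down, gripper open.
Joint ranges: [-2.81, 2.81], [-0.39, 2.02], [-1.27, 1.25], [0.06, 2.57], [-1.19, 4.33], [0.19, 2], [-2.82, 2.82]. Speed limits (rad/s): [1.89, 1.89, 2.39, 2.39, 3.01, 3.01, 3.01].

## Interface

Orientations are given as a unit quaternion [w, x, y, z].
In Python, from workcell import telemetry, cams, ticket, arm gives the robot as it stands.
- The arm moves only by the shell command python3 -m inch 'ROWS' [FORCE]. ROWS is JSON, a list that holds one entry, the list of rows, each a list of 5 numbers: the shift along the tool's x, y, z normalised to -1 to 1, where 1 is 15 cm, then the turn about the tool's z normalised to -1 to 1, where 1 is 0.15 rad, then the opening, from 0 (shut) to 1 (fully open). In form: [[[tx, ty, tz, roll, gripper], ...]]. A call has 1 to 20 rows; each row shifts and turns the commanded pose from where the row before left it, along the tool's axes as they then stand; what a row does not reach is not made up. A row lasts 1/8 s, in which the tool goes at most 62.5 mm and 10.7 degrees, less where a joint would pass 70% of its speed; a pose out of reach is approached as far as the arm can. A call with a number of a shift or a turn outside -1 to 1 is refused whole. A call with a gripper value outside its range is refused whole. The fingers move at their own pace and stop on an object; FORCE is the grip in N (left out, the last holds). Time passes only in rows, so rows that do not move let the fingers close. It gives the time, the measured TCP pose, the force, the opening and the grip force at its end, in the units of the state.
- telemetry.get_obs(): the state, without advancing time (a new reading comes with each control period).
- cams.capture(name): name is "side" or "top" or "wrist"; returns (picture, depth): 384x512x3 uint8, blue, green, red; 384x512 float32, m along the optical axis (not along the pixel's ray), 0 where there is no reading.
- cams.camera_model(name): a dict with "fovy" (degrees; the focal length in pixels is half the picture's height over the tangent of half this angle, whatever the lens; pixels are square), "cx", "cy" (the principal point, pixels), "T" (4x4, takes a point from camera to world coordinates). Camera axes: x right, y down, z forward; pixel columns grow to the right and rows downward; lengths in m; the calibration is good to about 2 mm. A picture is of the moment at which its call begins: read the wrist's pose just before it. camera_model takes no time and is no camera call; for the wrist camera it gives the pose at the moment of the call.
- ticket.close_job(): hands the job in; it is judged then, once.
Trained networks look in the newest picture that a camera, given by its name, has taken for a name from the list of things; names that differ only in an ending like _2 or _b are one class to them, and where a whole thing is asked for, a point or a joint stands for the part that bears it (a point fixed in the world has none). Each returns a list of dicts, best first, with "score" (0 to 1); they miss things now and then, are a little off and sometimes report something else, mostly with a low value. They report only what shows in the picture. A call takes as long as a camera call. They do not tell look-alikes from the thing itself.
- cams.find_in(camera, thing): "rect" ([left, top, width, height] in pixels, round what is visible of it).
- cams.regions_of(camera, thing): "region" (384x512 bool, what is visible of it) and "rect" ([left, top, width, height] in pixels, round what is visible of it).
- cams.landmark_of(camera, thing): "at" ([column, row] in pixels: a listed point, or the origin of a listed thing).
The state is a dict: "t": time; "joints": joint angles; "qvel": joint speeds; "effort": joint torques, N m; "ee_pos": TCP position; "eef_rot": TCP orientation; "contact_force": force on the tool from outside, world axes, zero at the start; "wrist_torque": the same for the moment, N m; "grip_width": finger opening in m; "finger_force": force on a finger pad.
Only numpy, scipy, OpenCV 4.12 (cv2) and the standard library are available. Lean on these libraries where they do the work, as an engineer would, in place of code of your own. Each camera call takes 0.05 s, during which the arm holds its last target. There are 200 camera calls.

## Task

Get the curing plate ready and start it, handling all trays only with the spatula slid under them. If a tray from the last batch still stands on the plate, first lift it onto the square cooling board; then sweep every off-cut off the plate into the scrap box with the spatula, set every tray from the bench flat, wholly on the plate and roughly square to it, and only then press the black button fully down. Leave the spatula lying flat on its cork mat, never touch trays or off-cuts with the fingers, do not tip a tray over, and leave the other things alone.

Things in the scene. Friction and masses are not known exactly. Their poses are not given: they have to be found in the camera images.
- spatula: loose cranked spatula, 0.22 kg, on the mat. Origin: underside centre of its steel blade; x to the tip, z up. Blade 130 (x) x 52 x 3 mm. A stem (10 x 20 mm) at x = -60 mm rises to a level wooden handle 100 (x) x 20 x 20 mm, x -145 to -45 mm, its centre line 56 mm above the blade underside. Grip it from above at x = -80 mm.
- mat: cork mat, fixed, 100 (x) x 260 (y) x 2 mm, lying on the bench; origin at the centre of its underside. The spatula's home: it starts there, blade tip to the mat's +y.
- plate: fixed aluminium curing plate 150 (x) x 350 (y) x 30 mm; origin at its underside centre, top at z = 30 mm. A curb 6 mm wide, 8 mm high along the far (+x) edge (inner face x = 69 mm); other edges open. Behind the curb a lamp strip, x 76 to 104 mm, 55 mm high, runs the plate's length. Room for three trays side by side along y.
- scrapbox: plywood scrap box, fixed, open at the top, 170 (x) x 120 (y) x 26 mm, walls and floor 5 mm; it stands on the bench against the plate's -y end, its rim 4 mm below the plate's top. Origin at the centre of its underside, axes parallel to the plate's.
- switch_top (a point): centre of the top of the black round push button, 32 mm across, in a grey housing on the bench between the robot and the plate; it travels 6 mm straight down against a spring, 5 N when fully down, and comes back when let go.
- switch (a joint): travel of that button (m): 0 released, 0.006 fully down.
- tray1: drying tray, 80 x 80 x 16 mm, 0.14 kg, a lacquered wooden pendant (48 mm across, 6 mm thick) fixed on top. A low bridge: 4 mm steel top on two side runners (4 mm thick, 12 mm high) along its x, leaving a tunnel 72 wide, 12 high, open at both x ends. Origin: underside centre. Starts on the bench left of the plate, -x end roughly to the robot. 2 or 3 of the 3 present.
- tray2: drying tray, 80 x 80 x 16 mm, 0.14 kg, a lacquered wooden pendant (48 mm across, 6 mm thick) fixed on top. A low bridge: 4 mm steel top on two side runners (4 mm thick, 12 mm high) along its x, leaving a tunnel 72 wide, 12 high, open at both x ends. Origin: underside centre. Starts on the bench left of the plate, -x end roughly to the robot. 2 or 3 of the 3 present.
- tray3: drying tray, 80 x 80 x 16 mm, 0.14 kg, a lacquered wooden pendant (48 mm across, 6 mm thick) fixed on top. A low bridge: 4 mm steel top on two side runners (4 mm thick, 12 mm high) along its x, leaving a tunnel 72 wide, 12 high, open at both x ends. Origin: underside centre. Starts on the bench left of the plate, -x end roughly to the robot. 2 or 3 of the 3 present.
- cured: tray of the last batch, of the same make, size and weight as the others; if present (in some starts it is absent) it starts on the curing plate near the plate's +y end, roughly square to it.
- board: square plywood cooling board, fixed, 130 x 130 x 12 mm, on the bench to the right; origin at its underside centre, x axis roughly away from the robot.
- offcut1: wood off-cut, block 60 x 28 x 22 mm (x, y, z), 30 g, origin at the centre of its underside; starts lying on the curing plate, at least 140 mm from its +y end. Two or three of the three are there.
- offcut2: wood off-cut, block 60 x 28 x 22 mm (x, y, z), 30 g, origin at the centre of its underside; starts lying on the curing plate, at least 140 mm from its +y end. Two or three of the three are there.
- offcut3: wood off-cut, block 60 x 28 x 22 mm (x, y, z), 30 g, origin at the centre of its underside; starts lying on the curing plate, at least 140 mm from its +y end. Two or three of the three are there.
- jar: amber jar, 64 mm across, 85 mm high; a bystander, leave alone. Origin at its underside centre.
- mug: white mug, 80 mm across, 90 mm high; a bystander, leave alone. Origin at its underside centre.
- hammer: hammer lying flat; a bystander, leave alone. Origin at its underside centre.
- screwdriver: screwdriver lying flat; a bystander, leave alone. Origin at its underside centre.
- sandblock: cork sanding block 70 x 45 x 30 mm; a bystander, leave alone. Origin at its underside centre.
- benchblock: steel bench block 60 x 60 x 25 mm; a bystander, leave alone. Origin at its underside centre.
Mind the look-alikes: they are no part of the job. Leave any purple or turquoise look-alike of the part that bears switch_top alone.

How it is judged:
On the way, in this order (a step that is already met when the one before it is completed fails the run):
1. the tray left on the plate set on the cooling board (x of cured in the frame of board between -0.04 and 0.04 m and y of cured in the frame of board between -0.04 and 0.04 m and z of cured in the frame of board between 0.008 and 0.017 m and angle between cured's own z axis and vertical below 0.1 rad and linear speed of cured below 0.05 m/s), for 0.2 s.
2. all off-cuts swept into the scrap box (x of offcut1 in the frame of scrapbox between -0.085 and 0.085 m and y of offcut1 in the frame of scrapbox between -0.06 and 0.06 m and z of offcut1 in the frame of scrapbox between -0.01 and 0.06 m and linear speed of each of offcut1, offcut2, offcut3 below 0.05 m/s and x of offcut2 in the frame of scrapbox between -0.085 and 0.085 m and y of offcut2 in the frame of scrapbox between -0.06 and 0.06 m and z of offcut2 in the frame of scrapbox between -0.01 and 0.06 m and x of offcut3 in the frame of scrapbox between -0.085 and 0.085 m and y of offcut3 in the frame of scrapbox between -0.06 and 0.06 m and z of offcut3 in the frame of scrapbox between -0.01 and 0.06 m), for 0.2 s.
3. all trays standing flat and wholly on the plate (x of tray1 in the frame of plate between -0.04 and 0.04 m and y of tray1 in the frame of plate between -0.14 and 0.14 m and z of tray1 in the frame of plate between 0.025 and 0.036 m and angle between each of tray1, tray2, tray3's own z axis and vertical below 0.1 rad and angle between the x axis of each of tray1, tray2, tray3 and the x axis of plate, either way round below 0.35 rad and linear speed of each of tray1, tray2, tray3 below 0.05 m/s and x of tray2 in the frame of plate between -0.04 and 0.04 m and y of tray2 in the frame of plate between -0.14 and 0.14 m and z of tray2 in the frame of plate between 0.025 and 0.036 m and x of tray3 in the frame of plate between -0.04 and 0.04 m and y of tray3 in the frame of plate between -0.14 and 0.14 m and z of tray3 in the frame of plate between 0.025 and 0.036 m), for 0.2 s.
4. button pressed fully down (value of joint switch above 0.0045 m), for 0.05 s.
At the end, for the whole second after the job is handed in: Tray left on the plate: flat on the board, within 40 mm of its centre; off-cuts inside the scrap box; trays flat on the plate, within 40/140 mm (x/y) of its centre, square within 0.35 rad; button pressed 4.5 mm; spatula flat on the mat, within 50/110 mm (x/y) of its centre; all still (all of step 1 and all of step 2 and all of step 3 and x of spatula in the frame of mat between -0.05 and 0.05 m and y of spatula in the frame of mat between -0.11 and 0.11 m and z of spatula in the frame of mat between -0.003 and 0.008 m and angle between spatula's own z axis and vertical below 0.1 rad and linear speed of spatula below 0.05 m/s and value of joint switch below 0.002 m); the robot touches nothing.
It fails at once if fingers touch a tray or its pendant (contact force between any of tray1, tray2, tray3, cured and the fingers above 1 N).
It fails at once if fingers touch an off-cut (contact force between any of offcut1, offcut2, offcut3 and the fingers above 1 N).
It fails at once if a tray is turned over (tips by more than 1.2 rad) (angle between any of tray1, tray2, tray3, cured's own z axis and vertical above 1.2 rad).
It fails at once if a bystander is shifted by more than 60 mm (distance of any of jar, mug, hammer, screwdriver, sandblock, benchblock from where it was at the start of the episode above 0.06 m).
Of tray1, tray2, tray3 only 2 to 3 are there at a start; the rules pass over those that are not, and their reading is None.
Of cured, offcut3 only 1 to 2 are there at a start; the rules pass over those that are not, and their reading is None.
At some moment in a run one of tray1, tray2, tray3 may be knocked a few centimetres aside while the robot is not near it.
It also fails if it takes over 210 s, if anything falls off the work surface, if the arm or the gripper's body presses on something with over 40 N, if the wrist force passes 120 N, or if a joint passes its speed limit or range.

## Working session

There is one attempt and no reset: what is moved stays moved. The work goes in short steps, Python scripts to look and compute and a shell command to move; the robot and the scene stay as the last step left them, time stands still between calls to the robot, and variables do not carry over. Pictures are saved under pics/ and viewed, at most 14 in all, crops included, and the job is handed in when it is done.

```bash
ls; mkdir -p pics; cat > h.py <<'E'
import numpy as np, cv2, json
from workcell import telemetry, cams, ticket, arm
from scipy.spatial.transform import Rotation as R
def cloud(name,d):
    m=cams.camera_model(name); f=192/np.tan(np.radians(m["fovy"])/2)
    v,u=np.mgrid[0:384,0:512]
    P=np.stack([(u-m["cx"])/f*d,(v-m["cy"])/f*d,d],-1)
    return P@np.array(m["T"])[:3,:3].T+np.array(m["T"])[:3,3]
def ray(name,uv,z):
    m=cams.camera_model(name); f=192/np.tan(np.radians(m["fovy"])/2); T=np.array(m["T"])
    r=T[:3,:3]@np.array([(uv[0]-m["cx"])/f,(uv[1]-m["cy"])/f,1]); o=T[:3,3]
    return o+r*(z-o[2])/r[2]
def st():
    o=telemetry.get_obs(); q=o["eef_rot"]; M=R.from_quat([q[1],q[2],q[3],q[0]]).as_matrix()
    print("t",round(o["t"],2),"p",np.round(o["ee_pos"],4),"x",np.round(M[:,0],3),"y",np.round(M[:,1],3),"z",np.round(M[:,2],3),"F",np.round(o["contact_force"],1),"w",round(o["grip_width"],4),o["finger_force"])
    return o,M
E
python3 - <<'E'
from h import *
o,M=st()
for n in ("top","side"):
    im,d=cams.capture(n); cv2.imwrite(f"pics/{n}0.png",im); np.save(f"{n}0.npy",d)
    m=cams.camera_model(n); print(n,m["fovy"],m["cx"],m["cy"],np.round(m["T"],3).tolist())
    if n=="top":
        P=cloud(n,d)
        for t in "spatula mat plate scrapbox switch_top tray1 cured board offcut1 jar".split():
            for r in cams.regions_of(n,t)[:4]:
                g=r["region"]&(d>0)
                print(t,round(r["score"],2),r["rect"],np.round(np.median(P[g],0),3))
E
```

```text
pics
t 0.0 p [ 0.155  -0.6051  0.2268] x [ 0.969  0.248 -0.   ] y [ 0.248 -0.969 -0.001] z [-0.     0.001 -1.   ] F [-0.3 -0.   0.1] w 0.0941 0.0
top 54.44804709605283 258.58718747344017 189.7690064216836 [[0.003, -0.983, 0.181, 0.349], [-1.0, -0.0, 0.014, -0.042], [-0.014, -0.181, -0.983, 1.225], [0.0, 0.0, 0.0, 1.0]]
spatula 0.83 [213.9, 225.1, 66.6, 16.1] [0.432 0.045 0.006]
spatula 0.44 [291.4, 158.0, 8.8, 19.4] [ 0.641 -0.149  0.051]
mat 0.87 [202.1, 216.5, 77.2, 32.3] [0.443 0.017 0.002]
plate 0.63 [241.6, 133.8, 110.3, 67.1] [ 0.643 -0.131  0.031]
plate 0.43 [210.7, 224.4, 69.4, 19.0] [0.433 0.045 0.006]
scrapbox 0.89 [349.2, 137.1, 37.9, 61.2] [ 0.651 -0.388  0.006]
scrapbox 0.33 [212.2, 224.1, 68.9, 18.7] [0.433 0.044 0.006]
switch_top 0.59 [311.0, 245.0, 9.7, 8.3] [ 0.379 -0.208  0.021]
switch_top 0.48 [314.3, 211.3, 7.8, 9.6] [ 0.491 -0.221  0.022]
switch_top 0.47 [305.6, 273.0, 8.5, 9.3] [ 0.298 -0.191  0.022]
tray1 0.89 [195.0, 157.8, 21.4, 26.5] [0.635 0.153 0.017]
tray1 0.82 [152.3, 183.1, 26.5, 30.4] [0.54  0.276 0.017]
tray1 0.67 [111.5, 214.7, 27.7, 29.6] [0.445 0.405 0.016]
offcut1 0.68 [310.9, 158.9, 10.2, 19.6] [ 0.641 -0.213  0.051]
offcut1 0.5 [332.6, 162.3, 9.4, 18.0] [ 0.623 -0.271  0.052]
offcut1 0.47 [290.7, 155.4, 10.5, 24.6] [ 0.638 -0.149  0.051]
jar 0.61 [206.7, 115.4, 18.8, 24.7] [0.764 0.119 0.082]
jar 0.44 [290.9, 157.3, 10.1, 20.6] [ 0.64  -0.149  0.051]
side 47.32383130024513 256.15312649885294 190.0495962388432 [[-0.889, -0.307, 0.34, -0.012], [-0.458, 0.577, -0.676, 1.12], [0.012, -0.757, -0.654, 1.15], [0.0, 0.0, 0.0, 1.0]]
```

```bash
python3 - <<'E'
import cv2,numpy as np
a=cv2.imread("pics/top0.png");
c=a[90:330,90:410]; cv2.imwrite("pics/top0c.png",cv2.resize(c,None,fx=2.5,fy=2.5,interpolation=cv2.INTER_CUBIC))
E
```

```text
(no output)
```

View pics/top0c.png

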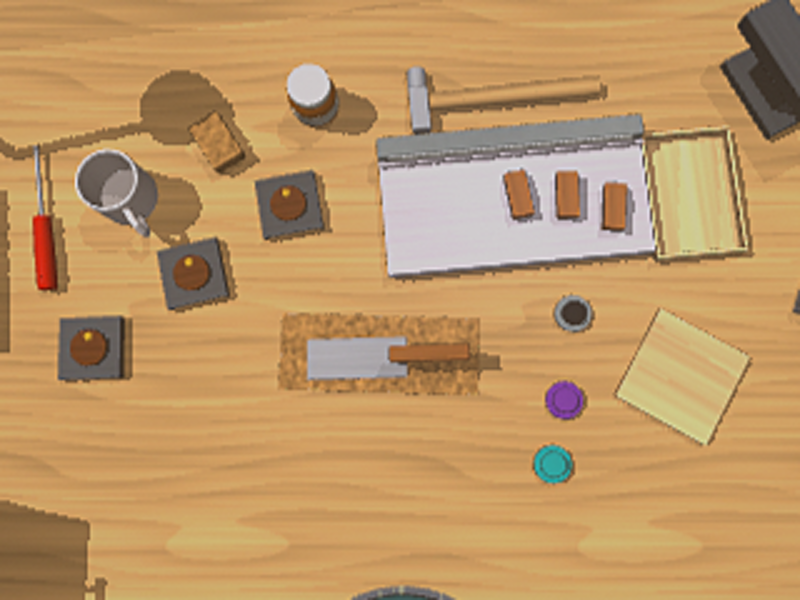

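The top crop shows:
- **Trays:** three, at crop (289,204), (193,273) and (91,348). There is no cured tray.
- **Off-cuts:** three on the plate, at (518,195), (567,195) and (614,206).
- **Spatula:** on the mat, blade to the left (+y).
- **Button candidates:** black (573,313), purple (565,400), turquoise (553,464). The black one is the right one.

Next I'll measure the poses.

```bash
cat >> h.py <<'E'
def rect(pts):
    (c,s,a)=cv2.minAreaRect((pts[:,:2]*1000).astype(np.float32)); return np.round(np.array(c)/1000,4),np.round(s,1),round(a,1)
E
python3 - <<'E'
from h import *
im,_=cams.capture("top"); d=np.load("top0.npy"); P=cloud("top",d)
def blob(m,near,name):
    n,l,s,c=cv2.connectedComponentsWithStats(m.astype(np.uint8))
    best=None
    for i in range(1,n):
        if s[i,4]<15: continue
        p=P[l==i]; dd=np.linalg.norm(np.median(p[:,:2],0)-near)
        if best is None or dd<best[0]: best=(dd,p)
    p=best[1]; print(name,rect(p),"mean",np.round(p.mean(0),4),len(p),"z",np.round(np.percentile(p[:,2],[5,50,95]),4))
Z=P[...,2]; X=P[...,0];Y=P[...,1]
hsv=cv2.cvtColor(im,cv2.COLOR_BGR2HSV)
for n,c in (("trayA",(.635,.153)),("trayB",(.54,.276)),("trayC",(.445,.405))): blob((Z>.010)&(Z<.03),c,n)
blob((Z>.024)&(Z<.034),(.643,-.1),"plate")
for c in ((.641,-.149),(.641,-.213),(.623,-.271)): blob((Z>.045)&(Z<.06)&(X<.69),c,"off")
blob((Z>.035)&(Z<.075)&(X<.5),(.42,-.05),"handle")
blob((hsv[...,1]<70)&(Z>-.004)&(Z<.02)&(X<.5)&(X>.38)&(Y>-.02)&(Y<.13),(.43,.07),"blade")
blob((Z>.008)&(Z<.03),(.491,-.221),"sw")
for t in("mat",):
    g=cams.regions_of("top",t)[0]["region"]; print(t,rect(P[g]))
g=cams.regions_of("top","scrapbox")[0]["region"];print("box",rect(P[g]))
l=cams.landmark_of("top","switch_top")
for r in l[:3]: print(r,np.round(ray("top",r["at"],.02),4))
# line fit of lamp strip/plate +y and near edge
a=P[(Z>.048)&(Z<.06)&(X>.68)&(Y<.05)&(Y>-.4)]; v=np.linalg.svd(a[:,:2]-a[:,:2].mean(0))[2] if 0 else np.polyfit(a[:,1],a[:,0],1); print("lamp x=",v, a[:,0].min(),a[:,0].max(),a[:,1].min(),a[:,1].max())
E
```

```text
trayA (array([0.6364, 0.1545]), array([81.9, 80.1]), 10.2) mean [0.6352 0.1537 0.0175] 559 z [0.0126 0.0169 0.0239]
trayB (array([0.542 , 0.2794]), array([80.4, 81.5]), 13.0) mean [0.5418 0.2783 0.0173] 591 z [0.0123 0.0168 0.0236]
trayC (array([0.4444, 0.4076]), array([79.7, 83. ]), 3.3) mean [0.4436 0.4066 0.0171] 609 z [0.0117 0.0165 0.0237]
plate (array([ 0.6262, -0.1602]), array([165.6, 375.1]), 5.7) mean [ 0.6229 -0.1419  0.0296] 3977 z [0.026  0.0297 0.0331]
off (array([ 0.6419, -0.1498]), array([60.4, 28.2]), 11.9) mean [ 0.6411 -0.1495  0.0515] 156 z [0.0479 0.0515 0.0546]
off (array([ 0.6411, -0.213 ]), array([59.9, 28. ]), 1.2) mean [ 0.6401 -0.2128  0.0516] 162 z [0.047  0.0516 0.0558]
off (array([ 0.6244, -0.2726]), array([28.9, 59. ]), 86.0) mean [ 0.625  -0.2731  0.0517] 161 z [0.0481 0.0518 0.0553]
handle (array([ 0.4348, -0.0349]), array([20. , 96.6]), 2.0) mean [ 0.4342 -0.0347  0.0668] 215 z [0.0628 0.0671 0.071 ]
blade (array([0.431 , 0.0603]), array([ 52.3, 128.2]), 0.5) mean [0.4305 0.0645 0.0046] 598 z [0.0007 0.0046 0.0086]
sw (array([ 0.4907, -0.2219]), array([43.3, 45.8]), 0.4) mean [ 0.4899 -0.2204  0.0163] 159 z [0.0095 0.0154 0.0242]
mat (array([0.4204, 0.0324]), array([259.6, 136.8]), 87.6)
box (array([ 0.5127, -0.2808]), array([190.2, 547.3]), 53.6)
{'at': [311.6, 276.1], 'score': 0.61} [ 0.2951 -0.1924  0.02  ]
{'at': [315.5, 246.3], 'score': 0.57} [ 0.3878 -0.2069  0.02  ]
{'at': [319.3, 213.8], 'score': 0.54} [ 0.492  -0.2218  0.02  ]
lamp x= [-0.09294383  0.70275147] 0.6876148242986777 0.7444451774386731 -0.31398611259997267 0.036018935406324226
```

```bash
python3 -m inch '[[[0,0,0,-1,1],[0,0,0,-1,1],[0,0,0,-1,1],[0,0,0,-1,1],[0,0,0,-1,1],[0,0,0,-1,1],[0,0,0,-1,1],[0,0,0,-1,1],[0,0,0,-1,1],[0,0,0,-0.05,1],[0,0,0,0,1]]]' 40
python3 -m inch '[[[0.25,0.13,0,0,1],[0.25,0.13,0,0,1],[0.25,0.13,0,0,1],[0.25,0.13,0,0,1],[0.25,0.13,0,0,1],[0.25,0.13,0,0,1],[0.25,0.13,0,0,1],[0.25,0.13,0,0,1],[0.25,0.13,0,0,1],[0.25,0.13,0,0,1],[0.25,0.13,0,0,1],[0.25,0.13,0,0,1],[0.25,0.13,0,0,1],[0.25,0.13,0,0,1],[0.32,0.18,0,0,1],[0,0,0,0,1],[0,0,0,0,1]]]'
cat >> h.py <<'E'
def to(x,y,z,yaw=None):
    o,M=st(); d=M.T@(np.array([x,y,z])-np.array(o["ee_pos"]))/.15
    cur=np.degrees(np.arctan2(M[1,0],M[0,0])); print("yaw",round(cur,2),"units",np.round(d,3),"roll",None if yaw is None else round(-np.radians(yaw-cur)/.15,3))
E
python3 - <<'E'
from h import *
to(.434,-.020,.061,92.1)
im,d=cams.capture("wrist"); cv2.imwrite("pics/w1.png",im); P=cloud("wrist",d); Z=P[...,2]
m=(Z>.055)&(Z<.078)&(abs(P[...,0]-.434)<.04); print("handle wrist",rect(P[m]),m.sum())
m=(Z>.003)&(Z<.009)&(abs(P[...,0]-.434)<.05)&(P[...,1]<.15); print("blade",rect(P[m]),m.sum())
d=np.load("top0.npy");P=cloud("top",d);Z=P[...,2]
a=np.radians(5.4);ex=np.array([np.cos(a),np.sin(a)]);ey=np.array([-ex[1],ex[0]])
u=P[...,:2]@ex;v=P[...,:2]@ey
m=(Z>.025)&(Z<.034)&(P[...,0]>.5)&(P[...,0]<.75)&(P[...,1]<.06)&(P[...,1]>-.4)
print("u",np.percentile(u[m],[.5,2,50,98]),"v",np.percentile(v[m],[.5,1,99,99.5]))
for vv in (-.35,-.2,-.05): 
    k=m&(abs(v-vv)<.01); print(vv,u[k].min())
for uu in(.57,.6,.63):
    k=m&(abs(u-uu)<.01); print(uu,v[k].min(),v[k].max())
m=(Z>.048)&(Z<.06)&(P[...,0]>.68)&(P[...,1]<.06); print("lamp",np.percentile(u[m],[1,99]),np.percentile(v[m],[.5,99.5]))
E
```

```text
t: 2.17
ee_pos: [0.155, -0.6054, 0.2274]
eef_rot: [-0.0, 0.695, 0.719, 0.0]
contact_force: [-0.1, -0.0, -1.0]
grip_width: 0.0943
finger_force: 0.0
t: 4.3
ee_pos: [0.4332, -0.0219, 0.2273]
eef_rot: [-0.0, 0.694, 0.72, -0.0]
contact_force: [-0.4, -0.8, 1.0]
grip_width: 0.0938
finger_force: 0.0
t 4.3 p [ 0.4332 -0.0219  0.2273] x [-0.036  0.999  0.   ] y [ 0.999  0.036 -0.   ] z [-0.  0. -1.] F [-0.4 -0.8  1. ] w 0.0938 0.0
yaw 92.07 units [0.012 0.006 1.109] roll -0.004
handle wrist (array([ 0.4326, -0.0324]), array([19.5, 99.8]), 1.6) 1660
blade (array([ 0.434 , -0.0887]), array([477.4,  99.7]), 90.0) 9548
u [0.52961009 0.53754781 0.60510396 0.68091871] v [-0.42656771 -0.39215501 -0.03396912 -0.03242534]
-0.35 0.5371019207905113
-0.2 0.5367417022324446
-0.05 0.536435118811596
0.57 -0.385328579352665 -0.031042506134327342
0.6 -0.3863004011964818 -0.030865140021771927
0.63 -0.38562684748455567 -0.03238617219916909
lamp [0.68554698 0.75346576] [-0.56026552 -0.03383717]
```

```bash
python3 -m inch '[[[0,0,0.2,0,1],[0,0,0.2,0,1],[0,0,0.2,0,1],[0,0,0.2,0,1],[0,0,0.2,0,1],[0,0,0.11,0,1],[0,0,0,0,1],[0,0,0,0,0],[0,0,0,0,0],[0,0,0,0,0],[0,0,0,0,0],[0,0,0,0,0],[0,0,0,0,0],[0,0,0,0,0]]]' 55
python3 -m inch '[[[0,0,-0.05,0,0],[0,0,-0.1,0,0],[0,0,-0.2,0,0],[0,0,-0.2,0,0],[0,0,-0.2,0,0],[0,0,0,0,0],[0,0,0,0,0]]]'
python3 - <<'E'
from h import *
o,M=st(); im,d=cams.capture("side"); P=cloud("side",d)
cv2.imwrite("pics/s1.png",cv2.resize(im[80:330,60:400],None,fx=2.2,fy=2.2))
im,d=cams.capture("top"); P=cloud("top",d); p0=np.array(o["ee_pos"])
g=(abs(P[...,2]-(p0[2]-.059))<.014)&(P[...,1]>-.02)&(P[...,1]<.2)&(P[...,0]>.35)&(P[...,0]<.52)
p=P[g]; print("blade",rect(p),"tilt dz/dy",np.polyfit(p[:,1],p[:,2],1),"tilt dz/dx",np.polyfit(p[:,0],p[:,2],1))
E
```

```text
t: 6.1
ee_pos: [0.4334, -0.0216, 0.0609]
eef_rot: [-0.0, 0.694, 0.72, -0.0]
contact_force: [-0.3, -0.9, 1.3]
grip_width: 0.0271
finger_force: 0.0
t: 6.98
ee_pos: [0.433, -0.0218, 0.1732]
eef_rot: [-0.0, 0.694, 0.72, -0.0]
contact_force: [-0.3, -0.0, -3.1]
grip_width: 0.0194
finger_force: 55.0
t 6.97 p [ 0.433  -0.0218  0.1732] x [-0.037  0.999 -0.   ] y [ 0.999  0.037 -0.   ] z [-0. -0. -1.] F [-0.3 -0.  -3.1] w 0.0194 54.99865472316742
blade (array([0.4308, 0.0947]), array([51.5, 60.1]), 1.2) tilt dz/dy [-0.0061855   0.11129486] tilt dz/dx [-0.01332911  0.1163854 ]
```

View pics/s1.png

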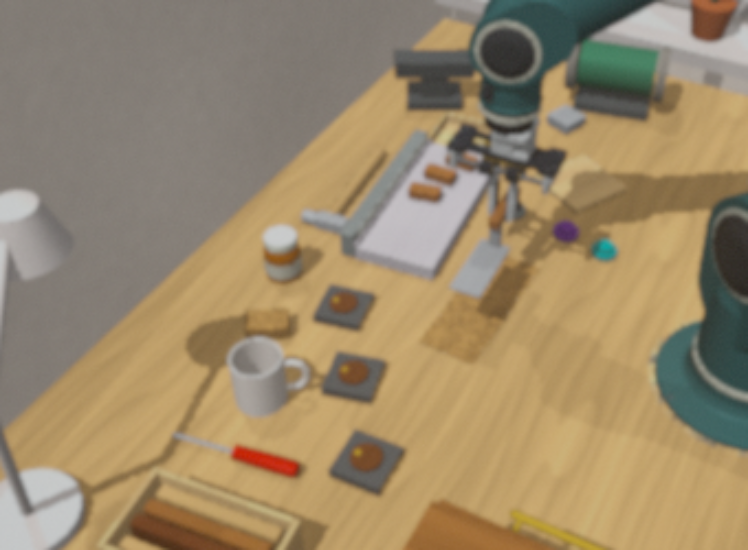

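The side view shows the spatula held level, but gripped about 6 mm too high because I lifted before the fingers had closed. I'll set it down and regrip.

```bash
python3 -m inch '[[[0,0,0.2,0,0],[0,0,0.2,0,0],[0,0,0.2,0,0],[0,0,0.06,0,0],[0,0,0.04,0,0],[0,0,0,0,0.35],[0,0,0,0,0.35],[0,0,0.02,0,0.35],[0,0,0.027,0,0.35],[0,0,0,0,0],[0,0,0,0,0],[0,0,0,0,0],[0,0,0,0,0],[0,0,0,0,0],[0,0,0,0,0]]]' 55
python3 -m inch '[[[0,0,0,0,0],[0,0,0,0,0],[0,0,-0.05,0,0],[0,0,-0.1,0,0],[0,0,-0.2,0,0],[0,0,-0.2,0,0],[0,0,-0.2,0,0],[0,0,0,0,0],[0,0,0,0,0]]]'
python3 - <<'E'
from h import *
o,M=st(); 
im,d=cams.capture("top"); P=cloud("top",d); p0=np.array(o["ee_pos"])
g=(abs(P[...,2]-(p0[2]-.059))<.014)&(P[...,1]>-.02)&(P[...,1]<.2)&(P[...,0]>.35)&(P[...,0]<.52)
p=P[g]; print("blade",rect(p),"tilt dz/dy",np.polyfit(p[:,1],p[:,2],1),"tilt dz/dx",np.polyfit(p[:,0],p[:,2],1),np.median(p,0))
a=np.radians(5.4);ex=np.array([np.cos(a),np.sin(a)]);ey=np.array([-ex[1],ex[0]]);c=np.array([.629,-.1485])
for u,v in ((-.085,-.02),):  print(c+ex*u+ey*v)
to(*(c+ex*-.088+ey*.01),.173,5.4)
E
```

```text
t: 8.95
ee_pos: [0.4334, -0.0216, 0.0614]
eef_rot: [-0.0, 0.694, 0.72, -0.0]
contact_force: [0.0, 0.3, -2.4]
grip_width: 0.0196
finger_force: 55.0
t: 10.07
ee_pos: [0.4331, -0.0218, 0.1737]
eef_rot: [0.0, 0.694, 0.72, -0.0]
contact_force: [0.3, -0.5, -1.9]
grip_width: 0.0195
finger_force: 55.0
t 10.07 p [ 0.4331 -0.0218  0.1737] x [-0.037  0.999 -0.   ] y [ 0.999  0.037 -0.   ] z [-0. -0. -1.] F [ 0.3 -0.5 -1.9] w 0.0195 54.999117851257324
blade (array([0.4306, 0.0953]), array([50.9, 57.2]), 0.4) tilt dz/dy [0.00123152 0.11638223] tilt dz/dx [-0.00483766  0.11857947] [0.42863019 0.10005229 0.11660186]
[ 0.5462594  -0.17641045]
t 10.12 p [ 0.4329 -0.0217  0.1734] x [-0.037  0.999  0.   ] y [ 0.999  0.037 -0.001] z [-0.001  0.    -1.   ] F [ 0.8  0.  -2.3] w 0.0196 54.99911069869995
yaw 92.14 units [-0.861  0.685  0.002] roll 10.093
```

```bash
python3 -m inch '[[[0,0,0,0.8,0],[0,0,0,0.8,0],[0,0,0,0.8,0],[0,0,0,0.8,0],[0,0,0,0.8,0],[0,0,0,0.8,0],[0,0,0,0.8,0],[0,0,0,0.8,0],[0,0,0,0.8,0],[0,0,0,0.8,0],[0,0,0,0.8,0],[0,0,0,0.8,0],[0,0,0,0.49,0],[0,0,0,0,0],[0,0,0,0,0]]]'
cat >> h.py <<'E'
A=np.radians(5.4);EX=np.array([np.cos(A),np.sin(A)]);EY=np.array([-EX[1],EX[0]]);C=np.array([.629,-.1485])
def pto(u,v,z): to(*(C+EX*u+EY*v),z,5.4)
E
python3 -c "
from h import *
pto(-.083,.06,.092)"
```

```text
t: 12.0
ee_pos: [0.4332, -0.0214, 0.1735]
eef_rot: [-0.0, 0.999, 0.048, -0.0]
contact_force: [-0.1, -0.3, -2.5]
grip_width: 0.0196
finger_force: 55.0
t 12.0 p [ 0.4332 -0.0214  0.1735] x [ 0.995  0.097 -0.001] y [ 0.097 -0.995 -0.   ] z [-0.001  0.    -1.   ] F [-0.1 -0.3 -2.5] w 0.0196 54.99912679195404
yaw 5.55 units [0.666 0.568 0.542] roll 0.018
```

```bash
python3 -m inch '[[[0.133,0.114,0,0,0],[0.133,0.114,0,0,0],[0.133,0.114,0,0,0],[0.133,0.114,0,0,0],[0.133,0.112,0,0.02,0],[0,0,0,0,0],[0,0,0.15,0,0],[0,0,0.15,0,0],[0,0,0.15,0,0],[0,0,0.05,0,0],[0,0,0.03,0,0],[0,0,0,0,0],[0,0,0,0,0]]]'
python3 - <<'E'
from h import *
o,M=st(); im,d=cams.capture("top"); P=cloud("top",d); Z=P[...,2]
a=(P[...,:2]-C)@EX; b=(P[...,:2]-C)@EY
g=(a>-.03)&(a<.066)&(abs(b-.06)<.04); p=P[g]
hsv=cv2.cvtColor(im,cv2.COLOR_BGR2HSV)
cv2.imwrite("pics/t2.png",cv2.resize(im[110:230,220:400],None,fx=4,fy=4))
for lo in np.arange(.02,.1,.01): print(round(lo,3), np.round(np.median(Z[(a>-.03)&(a<.05)&(abs(b-lo)<.005)]),4))
E
```

```text
t: 13.62
ee_pos: [0.5411, -0.097, 0.095]
eef_rot: [0.0, 0.999, 0.046, 0.0]
contact_force: [0.3, 0.1, -2.3]
grip_width: 0.0195
finger_force: 55.0
t 13.62 p [ 0.5411 -0.097   0.095 ] x [0.996 0.092 0.001] y [ 0.092 -0.996  0.   ] z [ 0.001 -0.    -1.   ] F [ 0.3  0.1 -2.3] w 0.0195 54.999091029167175
0.02 0.4294
0.03 0.4178
0.04 nan
0.05 nan
0.06 nan
0.07 nan
0.08 nan
0.09 nan
  return _methods._mean(a, axis=axis, dtype=dtype,
  ret = ret.dtype.type(ret / rcount)
```

View pics/t2.png

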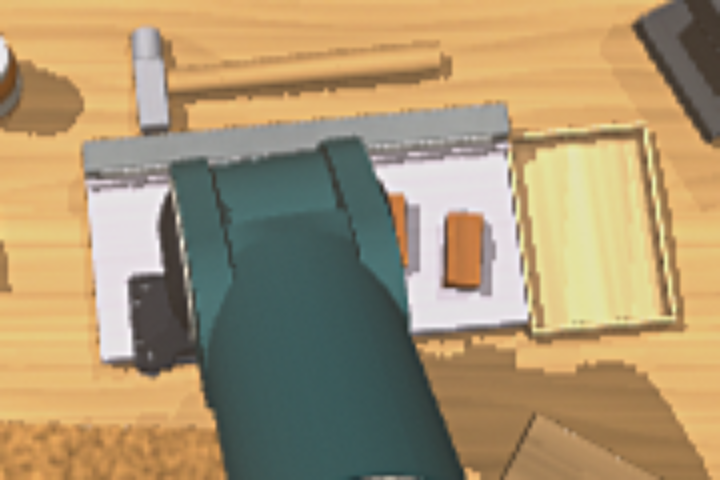

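The arm hides the spatula in the top view, though off-cuts 2 and 3 are visible and still in place. I'll check with the wrist camera instead.

```bash
python3 -m inch '[[[0,0,0.02,0,0],[0,0,0,0,0],[0,0,0,0,0]]]'
python3 - <<'E'
from h import *
o,M=st(); im,d=cams.capture("wrist"); P=cloud("wrist",d); Z=P[...,2]
cv2.imwrite("pics/w2.png",im)
a=(P[...,:2]-C)@EX; b=(P[...,:2]-C)@EY
for lo in np.arange(-.04,.12,.01):
    g=(a>-.02)&(a<.05)&(abs(b-lo)<.005)&(d>0); print(round(lo,3),g.sum(), np.round(np.median(Z[g]),4) if g.any() else 0)
E
```

```text
t: 14.05
ee_pos: [0.5408, -0.0969, 0.0914]
eef_rot: [-0.0, 0.999, 0.046, -0.0]
contact_force: [0.6, -0.4, -1.7]
grip_width: 0.0197
finger_force: 55.0
t 14.05 p [ 0.5408 -0.0969  0.0914] x [ 0.996  0.092 -0.   ] y [ 0.092 -0.996 -0.   ] z [-0.  0. -1.] F [ 0.6 -0.4 -1.7] w 0.0197 54.999085664749146
-0.04 1681 0.031
-0.03 1681 0.0309
-0.02 620 0.0312
-0.01 1681 0.0528
0.0 1913 0.0528
0.01 2552 0.0517
0.02 1776 0.031
0.03 1601 0.0311
0.04 1773 0.0357
0.05 1757 0.0357
0.06 1766 0.0356
0.07 1765 0.0357
0.08 1761 0.0357
0.09 1581 0.031
0.1 1686 0.0309
0.11 1687 0.0309
```

View pics/w2.png

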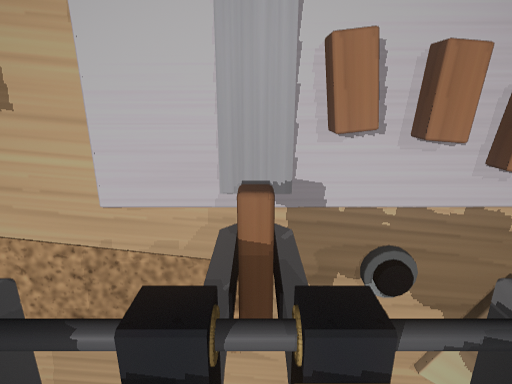

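The wrist view shows the blade at columns 215–300, flat and about 1.7 mm above the plate. The off-cuts are on the right at columns 355, 450 and 505, so I can sweep now.

```bash
python3 -m inch '[[[0,0.1,0,0,0],[0,0.1,0,0,0],[0,0.1,0,0,0],[0,0.1,0,0,0],[0,0.1,0,0,0],[0,0.1,0,0,0],[0,0.1,0,0,0],[0,0.1,0,0,0],[0,0.1,0,0,0],[0,0.1,0,0,0],[0,0.1,0,0,0],[0,0.1,0,0,0],[0,0,0,0,0]]]'
python3 - <<'E'
from h import *
o,M=st(); im,d=cams.capture("wrist"); cv2.imwrite("pics/w3.png",im)
E
```

```text
t: 15.72
ee_pos: [0.5571, -0.2777, 0.0912]
eef_rot: [0.0, 0.999, 0.045, -0.0]
contact_force: [0.3, 0.1, -1.5]
grip_width: 0.0197
finger_force: 55.0
t 15.72 p [ 0.5571 -0.2777  0.0912] x [ 0.996  0.09  -0.   ] y [ 0.09  -0.996  0.   ] z [-0. -0. -1.] F [ 0.3  0.1 -1.5] w 0.0197 54.99906599521637
```

View pics/w3.png

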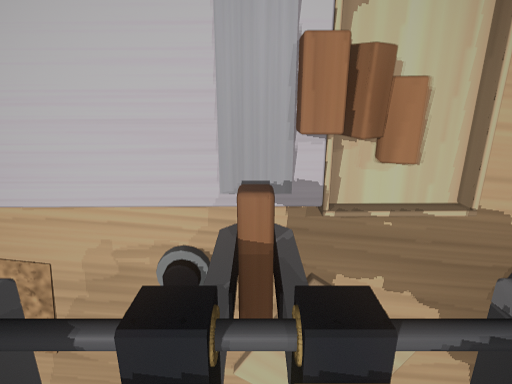

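Two off-cuts are in the box at columns 370 and 403. The third is half over the edge at 325, so I'll keep pushing.

```bash
python3 -m inch '[[[0,0.08,0,0,0],[0,0.08,0,0,0],[0,0.08,0,0,0],[0,0.08,0,0,0],[0,0,0,0,0],[0,0,0,0,0]]]'
python3 - <<'E'
from h import *
o,M=st(); im,d=cams.capture("wrist"); P=cloud("wrist",d); b=(P[...,:2]-C)@EY; a=(P[...,:2]-C)@EX
for r in cams.regions_of("wrist","offcut1")[:4]:
    g=r["region"]; print(round(r["score"],2),r["rect"],"u,v,z",np.round([np.median(a[g]),np.median(b[g])],3),np.round(np.percentile(P[g][:,2],[5,50,95]),3))
cv2.imwrite("pics/w4.png",im)
E
```

```text
t: 16.52
ee_pos: [0.5617, -0.3236, 0.0913]
eef_rot: [-0.0, 0.999, 0.046, -0.0]
contact_force: [-0.2, 0.4, -2.3]
grip_width: 0.0196
finger_force: 55.0
t 16.52 p [ 0.5617 -0.3236  0.0913] x [ 0.996  0.092 -0.   ] y [ 0.092 -0.996 -0.   ] z [-0.  0. -1.] F [-0.2  0.4 -2.3] w 0.0196 54.99911606311798
0.89 [293.0, 32.0, 54.2, 105.4] u,v,z [ 0.009 -0.206] [0.041 0.048 0.054]
0.81 [351.7, 77.6, 63.8, 85.4] u,v,z [-0.016 -0.259] [0.02  0.028 0.029]
0.8 [333.7, 43.1, 42.9, 95.8] u,v,z [ 0.006 -0.233] [0.03  0.037 0.041]
```

View pics/w4.png

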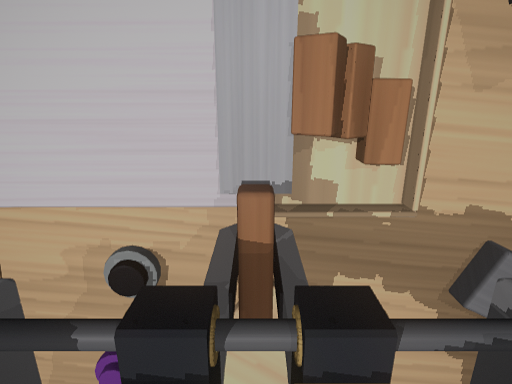

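All three off-cuts are in the box, with the last one leaning on its neighbour. I'll back off, lift and re-measure the trays.

```bash
python3 -m inch '[[[0,-0.1,0,0,0],[0,-0.2,0,0,0],[0,0,-0.2,0,0],[0,0,-0.3,0,0],[-0.1,-0.3,0,0,0],[-0.2,-0.3,0,0,0],[-0.2,-0.3,0,0,0],[-0.2,-0.3,0,0,0],[-0.1,-0.3,0,0,0],[0,0,0,0,0],[0,0,0,0,0]]]'
cat > tr.py <<'E'
from h import *
def trays(n="top"):
    im,d=cams.capture(n); P=cloud(n,d)
    Z=P[...,2]; m=(Z>.009)&(Z<.03)&(d>0)
    for r in cams.regions_of(n,"tray1")[:5]:
        k=cv2.dilate(r["region"].astype(np.uint8),np.ones((5,5)))>0
        g=k&m
        if g.sum()>50: print("tray",round(r["score"],2),r["rect"],rect(P[g]),"zmed",round(np.median(Z[g]),4))
    for r in cams.regions_of(n,"offcut1")[:4]:
        g=r["region"]; a=(P[g][:,:2]-C); print("off",round(r["score"],2),"uv",np.round([np.median(a@EX),np.median(a@EY)],3),"z",np.round(np.percentile(P[g][:,2],[5,50,95]),3))
    return im
if __name__=="__main__":
    st(); cv2.imwrite("pics/t3.png",trays())
E
python3 tr.py
```

```text
t: 18.0
ee_pos: [0.4174, -0.0659, 0.1666]
eef_rot: [0.0, 0.999, 0.046, 0.0]
contact_force: [-0.2, -0.5, -2.6]
grip_width: 0.0197
finger_force: 55.0
t 18.0 p [ 0.4174 -0.0659  0.1666] x [0.996 0.092 0.   ] y [ 0.092 -0.996  0.001] z [ 0.    -0.001 -1.   ] F [-0.2 -0.5 -2.6] w 0.0197 54.99911606311798
tray 0.88 [193.5, 158.5, 24.9, 26.5] (array([0.636 , 0.1545]), array([81.2, 80. ]), 10.7) zmed 0.017
tray 0.68 [119.9, 218.5, 24.2, 29.9] (array([0.4335, 0.3823]), array([79.8, 81.3]), 2.3) zmed 0.0166
tray 0.65 [151.0, 183.7, 28.9, 27.8] (array([0.5426, 0.2793]), array([81.2, 81.4]), 14.0) zmed 0.0167
off 0.69 uv [-0.015 -0.259] z [0.01  0.026 0.03 ]
off 0.67 uv [ 0.001 -0.222] z [0.005 0.033 0.037]
off 0.53 uv [-0.046  0.433] z [0.002 0.016 0.023]
off 0.45 uv [ 0.011 -0.197] z [0.01  0.032 0.037]
```

Tray C has been knocked, from (0.444, 0.408) to (0.434, 0.382). I'll start with tray A.

```bash
cat >> h.py <<'E'
def tto(c,yaw,back,z):
    a=np.radians(yaw); to(c[0]-back*np.cos(a),c[1]-back*np.sin(a),z,yaw)
E
python3 -m inch '[[[0,0,0,-0.6,0],[0,0,0,0,0],[0,0,0,0,0]]]'
python3 -c "
from h import *
tto((.636,.1545),10.4,.205,.064)"
```

```text
t: 18.52
ee_pos: [0.4175, -0.0663, 0.1663]
eef_rot: [-0.0, 0.996, 0.09, -0.0]
contact_force: [-0.9, 0.2, -2.6]
grip_width: 0.0194
finger_force: 55.0
t 18.52 p [ 0.4175 -0.0663  0.1663] x [ 0.984  0.178 -0.   ] y [ 0.178 -0.984 -0.   ] z [-0.  0. -1.] F [-0.9  0.2 -2.6] w 0.0194 54.99902307987213
yaw 10.27 units [ 0.33  -1.186  0.682] roll -0.015
```

```bash
python3 -m inch '[[[0.055,-0.2,0,0,0],[0.055,-0.2,0,0,0],[0.055,-0.2,0,0,0],[0.055,-0.2,0,0,0],[0.055,-0.2,0,0,0],[0.055,-0.186,0,-0.015,0],[0,0,0,0,0],[0,0,0.2,0,0],[0,0,0.2,0,0],[0,0,0.2,0,0],[0,0,0.05,0,0],[0,0,0.032,0,0],[0,0,0,0,0],[0,0,0,0,0]]]'
cat > wt.py <<'E'
from tr import *
import sys
o,M=st(); im=trays("wrist"); cv2.imwrite("pics/%s.png"%sys.argv[1],im)
E
python3 wt.py w5
```

```text
t: 20.27
ee_pos: [0.4344, 0.1178, 0.0648]
eef_rot: [0.0, 0.996, 0.092, 0.001]
contact_force: [-0.3, 0.2, -3.2]
grip_width: 0.0194
finger_force: 55.0
t 20.27 p [0.4344 0.1178 0.0648] x [0.983 0.183 0.001] y [ 0.183 -0.983  0.   ] z [ 0.001  0.    -1.   ] F [-0.3  0.2 -3.2] w 0.0194 54.999157190322876
tray 0.62 [0.0, 0.0, 114.4, 84.3] (array([0.5252, 0.2685]), array([45.5, 65.1]), 13.8) zmed 0.0173
```

View pics/w5.png

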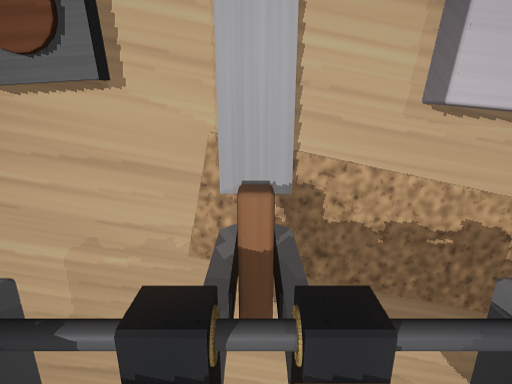

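The blade is level and aimed at tray A, which is out of view ahead. Tray B at top left is well clear. Inserting now.

```bash
python3 -m inch '[[[0.07,0,0,0,0],[0.07,0,0,0,0],[0.07,0,0,0,0],[0.07,0,0,0,0],[0.07,0,0,0,0],[0.07,0,0,0,0],[0.07,0,0,0,0],[0.07,0,0,0,0],[0.07,0,0,0,0],[0.06,0,0,0,0],[0,0,0,0,0]]]'
python3 wt.py w6
```

```text
t: 21.8
ee_pos: [0.5361, 0.1369, 0.064]
eef_rot: [-0.0, 0.996, 0.092, 0.0]
contact_force: [-1.0, 0.6, -2.3]
grip_width: 0.0194
finger_force: 55.0
t 21.8 p [0.5361 0.1369 0.064 ] x [0.983 0.183 0.   ] y [ 0.183 -0.983 -0.   ] z [-0.  0. -1.] F [-1.   0.6 -2.3] w 0.0194 54.99921441078186
tray 0.83 [187.4, 0.0, 137.9, 142.5] (array([0.6318, 0.1555]), array([83.2, 80.5]), 11.0) zmed 0.0172
tray 0.77 [0.0, 117.6, 131.5, 117.5] (array([0.5393, 0.2807]), array([80.7, 81.7]), 13.7) zmed 0.0171
```

View pics/w6.png

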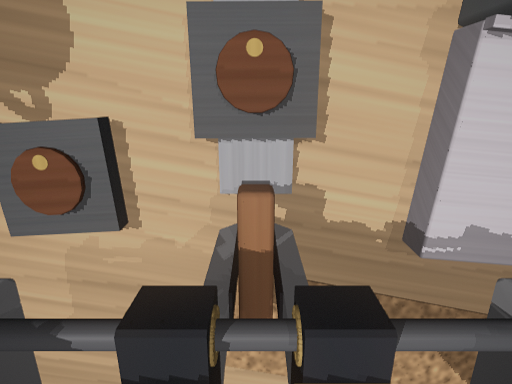

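The blade is centred under tray A (tunnel at columns 190–320). Lifting.

```bash
python3 -m inch '[[[0,0,-0.03,0,0],[0,0,-0.03,0,0],[0,0,-0.03,0,0],[0,0,-0.06,0,0],[0,0,-0.09,0,0],[0,0,-0.1,0,0],[0,0,-0.1,0,0],[0,0,-0.06,0,0],[0,0,0,0,0],[0,0,0,0.3,0],[0,0,0,0.3,0],[0,0,0,0,0]]]'
python3 - <<'E'
from h import *
im,d=cams.capture("wrist"); P=cloud("wrist",d); g=cams.regions_of("wrist","tray1")[0]
k=g["region"]&(d>0)&(P[...,2]>.05); p=P[k]; print(g["rect"],rect(p),np.percentile(p[:,2],[2,50,98]))
o,M=st(); l=(p-o["ee_pos"])@M; print("in tool",np.round(np.median(l,0),4), "pitch/roll",np.linalg.lstsq(np.c_[l[:,:2],np.ones(len(l))],l[:,2],rcond=None)[0])
pto(-.1,-.11,.14)
E
```

```text
t: 23.45
ee_pos: [0.5355, 0.1367, 0.1387]
eef_rot: [0.0, 0.999, 0.047, -0.0]
contact_force: [-1.1, 0.1, -3.4]
grip_width: 0.0196
finger_force: 55.0Traceback (most recent call last):
  File "<stdin>", line 3, in <module>
    return _quantile_unchecked(
        a, q, axis, out, overwrite_input, method, keepdims, weights)
    return _ureduce(a,
                    func=_quantile_ureduce_func,
    ...<5 lines>...
                    overwrite_input=overwrite_input,
                    method=method)
    r = func(a, **kwargs)
    result = _quantile(arr,
                       quantiles=q,
    ...<2 lines>...
                       out=out,
                       weights=wgt)
    slices_having_nans = np.isnan(arr[-1, ...])
                                  ~~~^^^^^^^^^
IndexError: index -1 is out of bounds for axis 0 with size 0
```

```bash
cat > held.py <<'E'
from h import *
import sys
im,d=cams.capture("wrist"); P=cloud("wrist",d); o,M=st()
L=(P-np.array(o["ee_pos"]))@M
g=(d>0)&(abs(L[...,2]-.046)<.016)&(abs(L[...,1])<.05)&(L[...,0]>.045)&(L[...,0]<.16)
p=L[g]; q=p[p[:,2]<.052]
r=cv2.minAreaRect((q[:,:2]*1000).astype(np.float32)); print("held rect (tool mm)",np.round(r[0],1),np.round(r[1],1),round(r[2],1),"n",len(q))
print("plane",np.round(np.linalg.lstsq(np.c_[q[:,:2],np.ones(len(q))],q[:,2],rcond=None)[0],4))
pto(*map(float,sys.argv[1:4]))
E
python3 held.py -.1 -.11 .139
```

```text
t 23.6 p [0.5356 0.1367 0.1389] x [ 0.995  0.095 -0.   ] y [ 0.095 -0.995 -0.   ] z [-0.  0. -1.] F [ 0.5  0.5 -2.8] w 0.0196 54.998581409454346
held rect (tool mm) [100.   -0.8] [79.8 79.8] 89.8 n 10312
plane [-0.0036  0.0001  0.0493]
t 23.6 p [0.5356 0.1367 0.1389] x [ 0.995  0.095 -0.   ] y [ 0.095 -0.995 -0.   ] z [-0.  0. -1.] F [ 0.5  0.5 -2.8] w 0.0196 54.998581409454346
yaw 5.45 units [-2.280e-01  2.685e+00 -1.000e-03] roll 0.006
```

```bash
python3 -m inch '[[[0,0.05,0,0,0],[0,0.1,0,0,0],[-0.0142,0.149,0,0,0],[-0.0142,0.149,0,0,0],[-0.0142,0.149,0,0,0],[-0.0142,0.149,0,0,0],[-0.0142,0.149,0,0,0],[-0.0142,0.149,0,0,0],[-0.0142,0.149,0,0,0],[-0.0142,0.149,0,0,0],[-0.0142,0.149,0,0,0],[-0.0142,0.149,0,0,0],[-0.0142,0.149,0,0,0],[-0.0142,0.149,0,0,0],[-0.0142,0.149,0,0,0],[-0.0142,0.149,0,0,0],[-0.0142,0.149,0,0,0],[-0.0142,0.149,0,0,0],[0,0.1,0,0,0],[0,0.05,0,0,0]]]'
python3 -m inch '[[[0,0,0,0,0],[0,0,0,0,0],[0,0,0,0,0]]]'
python3 held.py -.1 -.11 .096
```

```text
t: 26.1
ee_pos: [0.5395, -0.2682, 0.1389]
eef_rot: [-0.0, 0.999, 0.047, -0.0]
contact_force: [-0.6, 0.1, -3.9]
grip_width: 0.0195
finger_force: 55.0
t: 26.48
ee_pos: [0.5397, -0.2666, 0.1391]
eef_rot: [-0.0, 0.999, 0.047, 0.0]
contact_force: [0.6, 0.0, -4.0]
grip_width: 0.0194
finger_force: 55.0
t 26.52 p [ 0.5397 -0.2667  0.1391] x [ 0.995  0.095 -0.   ] y [ 0.095 -0.995 -0.   ] z [-0.  0. -1.] F [-0.4 -1.  -3.9] w 0.0196 54.99863684177399
held rect (tool mm) [100.   -0.8] [79.8 79.8] 89.7 n 10265
plane [-0.0027  0.0011  0.0492]
t 26.52 p [ 0.5397 -0.2667  0.1391] x [ 0.995  0.095 -0.   ] y [ 0.095 -0.995 -0.   ] z [-0.  0. -1.] F [-0.4 -1.  -3.9] w 0.0196 54.99863684177399
yaw 5.44 units [0.    0.005 0.288] roll 0.004
```

```bash
python3 -m inch '[[[0,0,0.06,0,0],[0,0,0.08,0,0],[0,0,0.06,0,0],[0,0,0.03,0,0],[0,0,0.03,0,0],[0,0,0.02,0,0],[0,0,0.02,0,0],[0,0,0,0,0],[-0.06,0,0,0,0],[-0.08,0,0,0,0],[-0.1,0,0,0,0],[-0.15,0,0,0,0],[-0.2,0,0,0,0],[-0.2,0,0,0,0],[0,0,0,0,0],[0,0,0,0,0]]]'
cat > chk.py <<'E'
from h import *
import sys
o,M=st(); im,d=cams.capture("wrist"); P=cloud("wrist",d)
L=P[...,:2]-C; a=L@EX; b=L@EY; Z=P[...,2]
for v in map(float,sys.argv[1:]):
    g=(d>0)&(Z>.038)&(Z<.058)&(abs(a)<.066)&(abs(b-v)<.06); q=np.c_[a[g],b[g]]
    if len(q): print("plate frame",rect(q),"n",len(q),"z",np.round(np.percentile(Z[g],[5,50,95]),4))
E
python3 chk.py -.11
```

```text
t: 28.52
ee_pos: [0.4217, -0.2786, 0.0944]
eef_rot: [0.0, 0.999, 0.047, 0.0]
contact_force: [0.3, -0.6, -2.1]
grip_width: 0.0196
finger_force: 55.0
t 28.52 p [ 0.4217 -0.2786  0.0944] x [0.996 0.094 0.001] y [ 0.094 -0.996  0.   ] z [ 0.001 -0.    -1.   ] F [ 0.3 -0.6 -2.1] w 0.0196 54.999244809150696
```

```bash
python3 -m inch '[[[0,0,-0.2,0,0],[0,0,-0.3,0,0],[0,-0.35,0,-0.5,0],[0,-0.35,0,-0.5,0],[0,-0.35,0,0,0],[0,-0.35,0,0,0],[0,-0.35,0,0,0],[0,-0.35,0,0,0],[0,-0.35,0,0,0],[0,-0.3,0,0,0],[0,0,0,0,0],[0,0,0,0,0]]]'
python3 tr.py; python3 -c "
from h import *
tto((.5426,.2793),13.7,.205,.064)"
```

```text
t: 30.08
ee_pos: [0.3337, 0.1241, 0.1692]
eef_rot: [-0.0, 0.993, 0.122, 0.0]
contact_force: [0.3, -0.3, -2.4]
grip_width: 0.0197
finger_force: 55.0
t 30.07 p [0.3337 0.1241 0.1692] x [0.97  0.243 0.   ] y [ 0.243 -0.97  -0.   ] z [ 0.  0. -1.] F [ 0.3 -0.3 -2.4] w 0.0197 54.998931884765625
tray 0.97 [152.9, 185.6, 26.0, 26.4] (array([0.5427, 0.2792]), array([80.7, 80.9]), 13.5) zmed 0.0168
tray 0.91 [319.4, 153.1, 24.6, 26.6] (array([ 0.6452, -0.2599]), array([97. , 95.4]), 3.4) zmed 0.0287
tray 0.56 [120.7, 219.4, 23.9, 27.1] (array([0.4333, 0.3829]), array([80. , 82.4]), 2.7) zmed 0.0163
off 0.73 uv [ 0.007 -0.198] z [0.022 0.033 0.037]
off 0.52 uv [ 0.001 -0.221] z [0.013 0.033 0.037]
off 0.51 uv [-0.018 -0.258] z [0.015 0.026 0.03 ]
t 30.23 p [0.3338 0.1234 0.1691] x [ 0.971  0.24  -0.   ] y [ 0.24  -0.971 -0.   ] z [-0.  0. -1.] F [-0.4 -0.8 -1.4] w 0.0195 54.999024868011475
yaw 13.91 units [ 0.235 -0.679  0.701] roll 0.025
```

View pics/t3.png

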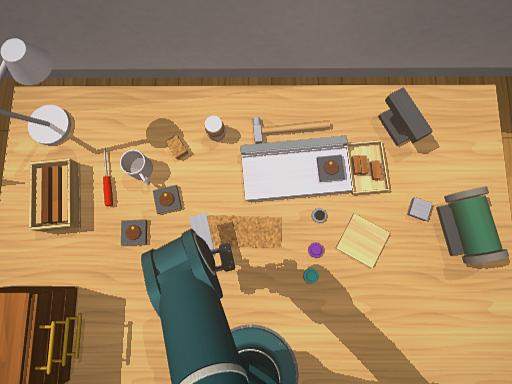

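Tray A stands on the plate at pixel (331,167), and the off-cuts are in the box at about (368,166). Now tray B at (167,199).

```bash
python3 -m inch '[[[0.06,-0.17,0,0,0],[0.06,-0.17,0,0,0],[0.06,-0.17,0,0,0],[0.055,-0.169,0,0.025,0],[0,0,0,0,0],[0,0,0.2,0,0],[0,0,0.2,0,0],[0,0,0.2,0,0],[0,0,0.07,0,0],[0,0,0.032,0,0],[0,0,0,0,0],[0,0,0,0,0]]]'
python3 -c "
from h import *
tto((.5422,.2796),13.7,.205,.064)"
```

```text
t: 31.72
ee_pos: [0.3436, 0.2314, 0.0645]
eef_rot: [-0.0, 0.993, 0.12, 0.001]
contact_force: [-0.3, -0.6, -1.9]
grip_width: 0.0197
finger_force: 55.0
t 31.73 p [0.3436 0.2314 0.0645] x [0.971 0.238 0.001] y [ 0.238 -0.971 -0.   ] z [ 0.001  0.    -1.   ] F [-0.3 -0.6 -1.9] w 0.0197 54.99908208847046
yaw 13.75 units [-0.004  0.001  0.003] roll 0.006
```

```bash
python3 -m inch '[[[0.07,0,0,0,0],[0.07,0,0,0,0],[0.07,0,0,0,0],[0.07,0,0,0,0],[0.07,0,0,0,0],[0.07,0,0,0,0],[0.07,0,0,0,0],[0.07,0,0,0,0],[0.07,0,0,0,0],[0.06,0,0,0,0],[0,0,0,0,0]]]'
python3 held.py -.1 0 .14
```

```text
t: 33.1
ee_pos: [0.4441, 0.2561, 0.0638]
eef_rot: [-0.0, 0.993, 0.12, -0.0]
contact_force: [-0.1, -0.1, -2.9]
grip_width: 0.0195
finger_force: 55.0
t 33.15 p [0.4436 0.2561 0.0637] x [ 0.971  0.238 -0.   ] y [ 0.238 -0.971 -0.   ] z [-0.  0. -1.] F [ 1.1 -0.6 -3.4] w 0.0197 54.99912679195404
held rect (tool mm) [99.4 -1.2] [80.4 80.2] 90.0 n 17739
plane [ 0.0043 -0.0011  0.0447]
t 33.15 p [0.4436 0.2561 0.0637] x [ 0.971  0.238 -0.   ] y [ 0.238 -0.971 -0.   ] z [-0.  0. -1.] F [ 1.1 -0.6 -3.4] w 0.0197 54.99912679195404
yaw 13.77 units [-0.101  2.817 -0.509] roll 0.974
```

The blade is centred under tray B. I'll lift and turn to the plate's yaw.

```bash
python3 -m inch '[[[0,0,-0.03,0,0],[0,0,-0.03,0,0],[0,0,-0.03,0,0],[0,0,-0.06,0,0],[0,0,-0.09,0,0],[0,0,-0.1,0,0],[0,0,-0.1,0,0],[0,0,-0.07,0,0],[0,0,0,0,0],[0,0,0,0.25,0],[0,0,0,0.25,0],[0,0,0,0.25,0],[0,0,0,0.22,0],[0,0,0,0,0],[0,0,0,0,0]]]'
python3 held.py -.1 0 .14
```

```text
t: 35.02
ee_pos: [0.4436, 0.256, 0.1403]
eef_rot: [-0.0, 0.999, 0.048, -0.0]
contact_force: [-0.5, -0.0, -3.8]
grip_width: 0.0199
finger_force: 55.0
t 35.08 p [0.4436 0.256  0.1403] x [ 0.995  0.095 -0.   ] y [ 0.095 -0.995 -0.   ] z [-0.  0. -1.] F [-0.2 -0.4 -3.8] w 0.0198 54.998711943626404
held rect (tool mm) [100.  -1.] [79.8 79.6] 90.0 n 10542
plane [-0.0043  0.0031  0.0494]
t 35.08 p [0.4436 0.256  0.1403] x [ 0.995  0.095 -0.   ] y [ 0.095 -0.995 -0.   ] z [-0.  0. -1.] F [-0.2 -0.4 -3.8] w 0.0198 54.998711943626404
yaw 5.45 units [3.070e-01 2.801e+00 2.000e-03] roll 0.006
```

```bash
python3 -m inch '[[[0,0.05,0,0,0],[0,0.1,0,0,0],[0.0192,0.156,0,0,0],[0.0192,0.156,0,0,0],[0.0192,0.156,0,0,0],[0.0192,0.156,0,0,0],[0.0192,0.156,0,0,0],[0.0192,0.156,0,0,0],[0.0192,0.156,0,0,0],[0.0192,0.156,0,0,0],[0.0192,0.156,0,0,0],[0.0192,0.156,0,0,0],[0.0192,0.156,0,0,0],[0.0192,0.156,0,0,0],[0.0192,0.156,0,0,0],[0.0192,0.156,0,0,0],[0.0192,0.156,0,0,0],[0.0192,0.156,0,0,0],[0,0.1,0,0,0],[0,0.05,0,0,0]]]'
python3 -m inch '[[[0,0,0,0,0],[0,0,0,0,0],[0,0,0,0,0]]]'
python3 held.py -.1 0 .094; python3 chk.py -.11
```

```text
t: 37.58
ee_pos: [0.5288, -0.1582, 0.1402]
eef_rot: [-0.0, 0.999, 0.047, -0.0]
contact_force: [-0.3, 0.1, -3.2]
grip_width: 0.0198
finger_force: 55.0
t: 37.95
ee_pos: [0.5293, -0.1565, 0.1404]
eef_rot: [-0.0, 0.999, 0.048, 0.0]
contact_force: [0.2, -0.4, -3.4]
grip_width: 0.0197
finger_force: 55.0
t 38.0 p [ 0.5292 -0.1567  0.1403] x [ 0.995  0.095 -0.   ] y [ 0.095 -0.995 -0.   ] z [-0.  0. -1.] F [-0.2  0.4 -4. ] w 0.0196 54.998629689216614
held rect (tool mm) [100.   -1.1] [79.9 79.6] 90.0 n 10357
plane [-0.0027  0.0009  0.0492]
t 38.0 p [ 0.5292 -0.1567  0.1403] x [ 0.995  0.095 -0.   ] y [ 0.095 -0.995 -0.   ] z [-0.  0. -1.] F [-0.2  0.4 -4. ] w 0.0196 54.998629689216614
yaw 5.48 units [0.001 0.008 0.309] roll 0.009
t 38.0 p [ 0.5292 -0.1567  0.1403] x [ 0.995  0.095 -0.   ] y [ 0.095 -0.995 -0.   ] z [-0.  0. -1.] F [-0.2  0.4 -4. ] w 0.0196 54.998629689216614
plate frame (array([ 0.    , -0.1092]), array([80. , 81.2]), 0.3) n 11951 z [0.0456 0.0472 0.0535]
```

Tray A is at (0, −109 mm) and square to the plate. I'll lower tray B at the centre and withdraw.

```bash
python3 -m inch '[[[0,0.008,0.06,0,0],[0,0,0.08,0,0],[0,0,0.06,0,0],[0,0,0.03,0,0],[0,0,0.03,0,0],[0,0,0.025,0,0],[0,0,0.023,0,0],[0,0,0,0,0],[-0.06,0,0,0,0],[-0.08,0,0,0,0],[-0.1,0,0,0,0],[-0.15,0,0,0,0],[-0.2,0,0,0,0],[-0.2,0,0,0,0],[0,0,0,0,0],[0,0,0,0,0]]]'
python3 -m inch '[[[0,0,-0.2,0,0],[0,0,-0.3,0,0],[-0.03,-0.35,0,0.1,0],[-0.03,-0.35,0,0.1,0],[-0.03,-0.35,0,0.1,0],[-0.03,-0.35,0,0,0],[-0.03,-0.35,0,0,0],[-0.03,-0.35,0,0,0],[-0.03,-0.35,0,0,0],[-0.03,-0.3,0,0,0],[-0.03,0,0,0,0],[0,0,0,0,0]]]'
python3 tr.py; python3 -c "
from h import *
tto((.4333,.3826),2.5,.205,.064)"
```

```text
t: 40.05
ee_pos: [0.4114, -0.1699, 0.0944]
eef_rot: [0.0, 0.999, 0.047, 0.0]
contact_force: [0.2, 0.1, -1.7]
grip_width: 0.0194
finger_force: 55.0
t: 41.55
ee_pos: [0.3455, 0.2397, 0.1691]
eef_rot: [-0.0, 1.0, 0.025, -0.0]
contact_force: [-0.0, -0.0, -2.0]
grip_width: 0.0197
finger_force: 55.0
t 41.55 p [0.3455 0.2397 0.1691] x [ 0.999  0.051 -0.   ] y [ 0.051 -0.999 -0.   ] z [-0.  0. -1.] F [-0. -0. -2.] w 0.0197 54.99897301197052
tray 0.87 [318.7, 155.3, 26.2, 27.5] (array([ 0.6446, -0.2599]), array([95. , 97.3]), 4.2) zmed 0.0284
tray 0.68 [284.5, 157.2, 24.8, 25.5] (array([ 0.6359, -0.1505]), array([98.2, 97.2]), 4.2) zmed 0.0287
tray 0.66 [122.7, 220.1, 23.9, 16.1] (array([0.4652, 0.3779]), array([93.3, 41.2]), 68.7) zmed 0.0157
off 0.73 uv [-0.018 -0.259] z [0.02  0.026 0.031]
off 0.7 uv [ 0.007 -0.198] z [0.01  0.032 0.036]
off 0.68 uv [ 0.002 -0.222] z [0.02  0.032 0.036]
t 41.7 p [0.3463 0.2387 0.1691] x [0.999 0.048 0.   ] y [ 0.048 -0.999  0.   ] z [ 0. -0. -1.] F [-0.5 -0.  -1.7] w 0.0196 54.99910533428192
yaw 2.74 units [-0.742 -0.937  0.7  ] roll 0.028
```

```bash
python3 -m inch '[[[-0.12,-0.15,0,0,0],[-0.12,-0.15,0,0,0],[-0.12,-0.15,0,0,0],[-0.12,-0.15,0,0,0],[-0.12,-0.15,0,0,0],[-0.14,-0.187,0,0.03,0],[0,0,0,0,0],[0,0,0.2,0,0],[0,0,0.2,0,0],[0,0,0.2,0,0],[0,0,0.07,0,0],[0,0,0.03,0,0],[0,0,0,0,0],[0,0,0,0,0]]]'
python3 tr.py; python3 -c "
from h import *
tto((.4333,.3826),2.5,.205,.064)"
```

```text
t: 43.45
ee_pos: [0.2373, 0.3632, 0.0638]
eef_rot: [0.001, 1.0, 0.023, -0.0]
contact_force: [0.7, 0.3, -1.7]
grip_width: 0.0195
finger_force: 55.0
t 43.45 p [0.2373 0.3632 0.0638] x [ 0.999  0.047 -0.001] y [ 0.047 -0.999  0.002] z [-0.001 -0.002 -1.   ] F [ 0.7  0.3 -1.7] w 0.0195 54.99919652938843
tray 0.69 [120.9, 221.0, 25.1, 25.4] (array([0.434 , 0.3822]), array([81.1, 81.6]), 3.7) zmed 0.0165
tray 0.66 [282.2, 159.6, 29.0, 24.5] (array([ 0.6329, -0.1491]), array([99.8, 98.8]), 4.3) zmed 0.0282
tray 0.55 [319.8, 154.4, 23.7, 25.2] (array([ 0.6455, -0.2612]), array([95.7, 98. ]), 6.0) zmed 0.0285
off 0.68 uv [ 0.009 -0.197] z [0.018 0.032 0.037]
off 0.63 uv [-0.018 -0.259] z [0.01  0.027 0.031]
t 43.6 p [0.2371 0.3631 0.0636] x [ 0.999  0.047 -0.001] y [ 0.047 -0.999  0.002] z [-0.001 -0.002 -1.   ] F [ 0.6 -0.4 -2. ] w 0.0196 54.999112486839294
yaw 2.69 units [-0.054 -0.073 -0.003] roll 0.022
```

```bash
python3 -m inch '[[[0,-0.04,0,0,0],[0,-0.035,0,0,0],[0,0,0,0,0],[0,0,0,0,0]]]'
python3 -c "
from h import *
o,_=st(); print(np.round(o['joints'],3))
tto((.4338,.3824),2.8,.1,.064)"
```

```text
t: 44.1
ee_pos: [0.2361, 0.3742, 0.063]
eef_rot: [0.001, 1.0, 0.024, -0.001]
contact_force: [-1.2, 0.1, -2.4]
grip_width: 0.0194
finger_force: 55.0
t 44.1 p [0.2361 0.3742 0.063 ] x [ 0.999  0.048 -0.002] y [ 0.048 -0.999  0.003] z [-0.001 -0.003 -1.   ] F [-1.2  0.1 -2.4] w 0.0194 54.99905347824097
[-0.745  0.378 -0.382  2.168  0.233  0.637 -2.815]
t 44.1 p [0.2361 0.3742 0.063 ] x [ 0.999  0.048 -0.002] y [ 0.048 -0.999  0.003] z [-0.001 -0.003 -1.   ] F [-1.2  0.1 -2.4] w 0.0194 54.99905347824097
yaw 2.73 units [ 0.652  0.009 -0.007] roll -0.008
```

```bash
python3 -m inch '[[[0.06,0,0,0,0],[0.06,0.004,0,0,0],[0.06,0.004,0,0,0],[0,0,0,0,0],[0,0,0,0,0]]]'
python3 -c "
from h import *
o,_=st(); print(np.round(o['joints'],3))
tto((.4338,.3824),2.8,.1,.064)"; python3 wt.py w7
```

```text
t: 44.72
ee_pos: [0.2632, 0.3742, 0.063]
eef_rot: [0.001, 1.0, 0.024, -0.001]
contact_force: [-0.7, 0.6, -1.2]
grip_width: 0.0201
finger_force: 55.0
t 44.73 p [0.2632 0.3742 0.063 ] x [ 0.999  0.047 -0.002] y [ 0.047 -0.999  0.003] z [-0.002 -0.003 -1.   ] F [-0.7  0.6 -1.2] w 0.0201 54.99910354614258
[-0.705  0.398 -0.372  2.134  0.235  0.65  -2.762]
t 44.73 p [0.2632 0.3742 0.063 ] x [ 0.999  0.047 -0.002] y [ 0.047 -0.999  0.003] z [-0.002 -0.003 -1.   ] F [-0.7  0.6 -1.2] w 0.0201 54.99910354614258
yaw 2.71 units [ 0.472  0.    -0.007] roll -0.011
t 44.73 p [0.2632 0.3742 0.063 ] x [ 0.999  0.047 -0.002] y [ 0.047 -0.999  0.003] z [-0.002 -0.003 -1.   ] F [-0.7  0.6 -1.2] w 0.0201 54.99910354614258
tray 0.95 [179.5, 1.9, 139.2, 22.9] (array([0.3962, 0.383 ]), array([11.2, 80.2]), 2.8) zmed 0.0169
```

View pics/w7.png

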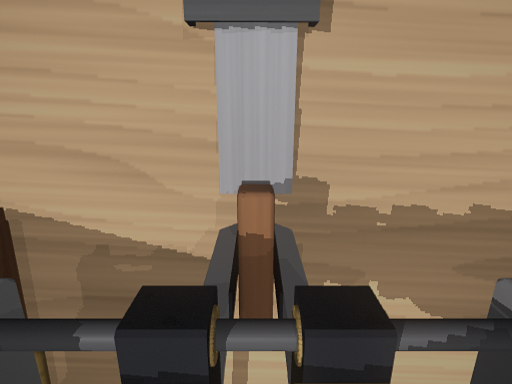

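The blade tip is already under tray C (edge at row 22, tunnel at columns 185–318), aligned and nearly centred. I'll go the rest of the way.

```bash
python3 -m inch '[[[0.06,0,-0.003,0,0],[0.07,0,-0.003,0,0],[0.07,0,0,0,0],[0.07,0,0,0,0],[0.07,0,0,0,0],[0.07,0,0,0,0],[0.06,0,0,0,0],[0,0,0,0,0],[0,0,0,0,0]]]'
python3 held.py -.1 .11 .14
```

```text
t: 46.0
ee_pos: [0.3334, 0.3776, 0.0638]
eef_rot: [0.001, 1.0, 0.024, -0.001]
contact_force: [1.1, -0.0, -1.7]
grip_width: 0.0197
finger_force: 55.0
t 46.05 p [0.3334 0.3777 0.0638] x [ 0.999  0.048 -0.002] y [ 0.048 -0.999  0.003] z [-0.002 -0.003 -1.   ] F [-0.7 -0.5 -2.6] w 0.0192 54.999123215675354
held rect (tool mm) [98.  -2.3] [80.5 80.4] 0.2 n 17695
plane [0.0023 0.0027 0.0448]
t 46.05 p [0.3334 0.3777 0.0638] x [ 0.999  0.048 -0.002] y [ 0.048 -0.999  0.003] z [-0.002 -0.003 -1.   ] F [-0.7 -0.5 -2.6] w 0.0192 54.999123215675354
yaw 2.74 units [ 1.1    2.898 -0.502] roll -0.31
```

```bash
python3 -m inch '[[[0,0,-0.03,0,0],[0,0,-0.03,0,0],[0,0,-0.03,0,0],[0,0,-0.06,0,0],[0,0,-0.09,0,0],[0,0,-0.1,0,0],[0,0,-0.1,0,0],[0,0,-0.06,0,0],[0,0,0,0,0],[0,0.05,0,0,0],[0.05,0.1,0,0,0],[0.07,0.15,0,0,0],[0.07,0.15,0,0,0],[0.07,0.15,0,0,0],[0.07,0.15,0,0,0],[0.07,0.15,0,0,0],[0.05,0.1,0,0,0],[0,0.05,0,0,0],[0,0,0,0,0]]]'
python3 held.py -.1 .11 .14
```

```text
t: 48.42
ee_pos: [0.4085, 0.223, 0.139]
eef_rot: [0.001, 1.0, 0.023, -0.001]
contact_force: [-0.4, 0.6, -3.2]
grip_width: 0.0196
finger_force: 55.0
t 48.48 p [0.4085 0.2237 0.1391] x [ 0.999  0.047 -0.002] y [ 0.047 -0.999  0.003] z [-0.002 -0.003 -1.   ] F [ 1.1 -0.4 -3.4] w 0.02 54.9986457824707
held rect (tool mm) [97.9 -2.3] [79.6 79.9] 0.1 n 10344
plane [-0.0044  0.0015  0.0494]
t 48.48 p [0.4085 0.2237 0.1391] x [ 0.999  0.047 -0.002] y [ 0.047 -0.999  0.003] z [-0.002 -0.003 -1.   ] F [ 1.1 -0.4 -3.4] w 0.02 54.9986457824707
yaw 2.71 units [ 0.651  1.847 -0.003] roll -0.312
```

```bash
python3 -m inch '[[[0,0.05,0,0,0],[0.03,0.1,0,0,0],[0.059,0.14,0,-0.03,0],[0.059,0.14,0,-0.03,0],[0.059,0.14,0,-0.03,0],[0.059,0.14,0,-0.03,0],[0.059,0.14,0,-0.03,0],[0.059,0.14,0,-0.03,0],[0.059,0.14,0,-0.03,0],[0.059,0.14,0,-0.03,0],[0.059,0.14,0,-0.03,0],[0.059,0.14,0,-0.03,0],[0.03,0.14,0,0,0],[0,0.1,0,0,0],[0,0.05,0,0,0],[0,0,0,0,0],[0,0,0,0,0]]]'
python3 held.py -.1 .11 .094; python3 chk.py 0
```

```text
t: 50.6
ee_pos: [0.5251, -0.0443, 0.1397]
eef_rot: [0.001, 0.999, 0.047, -0.001]
contact_force: [-0.4, -0.3, -3.7]
grip_width: 0.0204
finger_force: 55.0
t 50.65 p [ 0.5252 -0.0443  0.1397] x [ 0.996  0.093 -0.002] y [ 0.093 -0.996  0.002] z [-0.001 -0.002 -1.   ] F [ 0.4 -0.1 -4.3] w 0.0193 54.998581409454346
held rect (tool mm) [97.9 -2.3] [79.5 80.1] 0.0 n 10131
plane [-0.0049  0.0012  0.0494]
t 50.65 p [ 0.5252 -0.0443  0.1397] x [ 0.996  0.093 -0.002] y [ 0.093 -0.996  0.002] z [-0.001 -0.002 -1.   ] F [ 0.4 -0.1 -4.3] w 0.0193 54.998581409454346
yaw 5.35 units [-0.042  0.023  0.305] roll -0.006
t 50.65 p [ 0.5252 -0.0443  0.1397] x [ 0.996  0.093 -0.002] y [ 0.093 -0.996  0.002] z [-0.001 -0.002 -1.   ] F [ 0.4 -0.1 -4.3] w 0.0193 54.998581409454346
plate frame (array([-0.0001,  0.0007]), array([81.7, 80.2]), 89.7) n 11754 z [0.0456 0.0472 0.0536]
```

```bash
python3 -m inch '[[[-0.03,0.03,0.06,0,0],[0,0,0.08,0,0],[0,0,0.06,0,0],[0,0,0.03,0,0],[0,0,0.03,0,0],[0,0,0.025,0,0],[0,0,0.019,0,0],[0,0,0,0,0],[-0.06,0,0,0,0],[-0.08,0,0,0,0],[-0.1,0,0,0,0],[-0.15,0,0,0,0],[-0.2,0,0,0,0],[-0.2,0,0,0,0],[0,0,0,0,0],[0,0,-0.2,0,0],[0,0,-0.3,0,0],[0,0,0,0,0]]]'
python3 wt.py w8; python3 tr.py; python3 -c "
from h import *
to(.4334,-.0216,.169,92.1)"
```

```text
t: 52.95
ee_pos: [0.4049, -0.0609, 0.1718]
eef_rot: [0.002, 0.999, 0.046, 0.002]
contact_force: [0.3, -0.7, -3.2]
grip_width: 0.0198
finger_force: 55.0
t 52.95 p [ 0.4049 -0.0609  0.1718] x [0.996 0.092 0.004] y [ 0.092 -0.996  0.004] z [ 0.004 -0.003 -1.   ] F [ 0.3 -0.7 -3.2] w 0.0198 54.999101758003235
t 53.1 p [ 0.4029 -0.0607  0.1686] x [ 0.996  0.092 -0.002] y [ 0.092 -0.996  0.002] z [-0.002 -0.003 -1.   ] F [ 0.4 -0.1 -2.1] w 0.0196 54.99924123287201
tray 0.95 [317.1, 153.5, 28.9, 27.9] (array([ 0.6466, -0.2607]), array([97. , 97.9]), 5.0) zmed 0.0284
tray 0.94 [282.9, 159.2, 27.2, 22.8] (array([ 0.6351, -0.1505]), array([95.8, 96.2]), 4.6) zmed 0.0283
tray 0.9 [249.6, 163.2, 27.9, 25.3] (array([ 0.6248, -0.0392]), array([99. , 92.7]), 90.0) zmed 0.0286
off 0.65 uv [ 0.006 -0.197] z [0.013 0.033 0.037]
off 0.62 uv [-0.012 -0.257] z [0.023 0.028 0.031]
off 0.5 uv [ 0.    -0.222] z [0.026 0.033 0.037]
t 53.25 p [ 0.4027 -0.0606  0.1683] x [ 0.996  0.092 -0.003] y [ 0.092 -0.996  0.002] z [-0.003 -0.002 -1.   ] F [-0.6 -0.2 -2.8] w 0.0197 54.999101758003235
yaw 5.3 units [ 0.228 -0.24  -0.006] roll -10.1
```

View pics/t3.png

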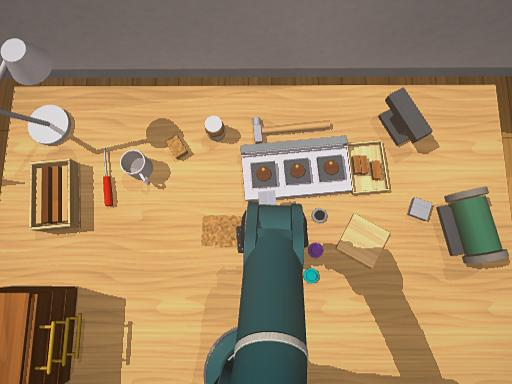

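All three trays sit square on the plate, at pixels (264,174), (297,170) and (331,167). Now I'll return the spatula.

```bash
python3 -m inch '[[[0.114,-0.12,0,0,0],[0.114,-0.12,0,0,0],[0,0,0,-0.8,0],[0,0,0,-0.8,0],[0,0,0,-0.8,0],[0,0,0,-0.8,0],[0,0,0,-0.8,0],[0,0,0,-0.8,0],[0,0,0,-0.8,0],[0,0,0,-0.8,0],[0,0,0,-0.8,0],[0,0,0,-0.8,0],[0,0,0,-0.8,0],[0,0,0,-0.8,0],[0,0,0,-0.5,0],[0,0,0,0,0],[0,0,0,0,0]]]'
python3 -c "
from h import *
to(.4334,-.0216,.0614,92.1)"
```

```text
t: 55.38
ee_pos: [0.4338, -0.0217, 0.1688]
eef_rot: [0.0, 0.695, 0.719, -0.002]
contact_force: [-0.3, -0.7, -2.2]
grip_width: 0.0198
finger_force: 55.0
t 55.38 p [ 0.4338 -0.0217  0.1688] x [-0.035  0.999 -0.002] y [ 0.999  0.035 -0.002] z [-0.002 -0.002 -1.   ] F [-0.3 -0.7 -2.2] w 0.0198 54.999035596847534
yaw 91.99 units [ 0.003 -0.001  0.716] roll -0.013
```

```bash
python3 -m inch '[[[0,0,0.15,0,0],[0,0,0.2,0,0],[0,0,0.2,0,0],[0,0,0.1,0,0],[0,0,0.04,0,0],[0,0,0.02,0,0],[0,0,0.01,0,0],[0,0,0,0,0],[0,0,0,0,0.5],[0,0,0,0,0.5],[0,0,0,0,0.5],[0,0,0,0,0.5],[0,0,-0.1,0,0.5],[0,0,-0.3,0,0.5],[0,0,-0.3,0,0.5],[0,0,-0.2,0,0],[0,0,0,0,0],[0,0,0,0,0]]]'
python3 - <<'E'
from h import *
to(.4912,-.2215,.07)
im,d=cams.capture("wrist"); cv2.imwrite("pics/w9.png",im); P=cloud("wrist",d)
for r in cams.landmark_of("wrist","switch_top")[:3]: print(r,ray("wrist",r["at"],.024))
hsv=cv2.cvtColor(im,cv2.COLOR_BGR2HSV); Z=P[...,2]
g=(Z>.008)&(Z<.035)&(np.hypot(P[...,0]-.491,P[...,1]+.221)<.04); print("sw",g.sum(), rect(P[g]) if g.any() else 0, np.percentile(Z[g],[50,90,98]) if g.any() else 0)
E
```

```text
t: 57.62
ee_pos: [0.4337, -0.0217, 0.1962]
eef_rot: [0.0, 0.694, 0.72, -0.001]
contact_force: [-1.0, 0.9, -0.2]
grip_width: 0.0203
finger_force: 0.0
t 57.62 p [ 0.4337 -0.0217  0.1962] x [-0.037  0.999 -0.003] y [ 0.999  0.037 -0.002] z [-0.001 -0.003 -1.   ] F [-1.   0.9 -0.2] w 0.0203 0.0
yaw 92.1 units [-1.343  0.335  0.844] roll None
{'at': [142.8, 300.3], 'score': 0.62} [ 0.29765187 -0.18532471  0.024     ]
sw 27 (array([ 0.4671, -0.2102]), array([5.2, 9.6]), 2.8) [0.01143842 0.01235242 0.01249706]
```

View pics/w9.png

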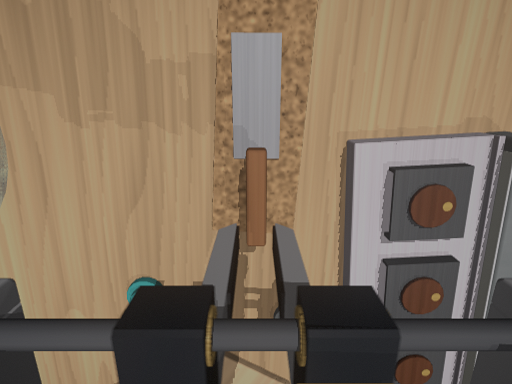

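The spatula lies flat on the mat (blade at columns 233–280, rows 35–157). Next I'll press the black button.

```bash
python3 -m inch '[[[-0.224,0.056,0,0,0],[-0.224,0.056,0,0,0],[-0.224,0.056,0,0,0],[-0.224,0.056,0,0,0],[-0.224,0.056,0,0,0],[-0.223,0.055,0,0,0],[0,0,0,0,0],[0,0,0.2,0,0],[0,0,0.2,0,0],[0,0,0.2,0,0],[0,0,0.2,0,0],[0,0,0,0,0],[0,0,0,0,0]]]' 10
python3 - <<'E'
from h import *
to(.491,-.2215,.046)
im,d=cams.capture("side")
for r in cams.landmark_of("side","switch_top")[:3]: print(r,ray("side",r["at"],.023))
P=cloud("top",np.load("top0.npy")); g=np.hypot(P[...,0]-.491,P[...,1]+.221)<.010; print("button z",np.percentile(P[g][:,2],[5,50,95]))
E
```

```text
t: 59.35
ee_pos: [0.4918, -0.2211, 0.0774]
eef_rot: [0.001, 0.694, 0.72, -0.001]
contact_force: [0.1, -0.1, -1.1]
grip_width: 0.0003
finger_force: 0.0
t 59.35 p [ 0.4918 -0.2211  0.0774] x [-0.037  0.999 -0.003] y [ 0.999  0.037 -0.001] z [-0.001 -0.003 -1.   ] F [ 0.1 -0.1 -1.1] w 0.0003 0.0
yaw 92.12 units [-0.002 -0.005  0.209] roll None
{'at': [289.9, 171.8], 'score': 0.57} [ 0.50236619 -0.2135604   0.023     ]
{'at': [317.0, 182.8], 'score': 0.57} [ 0.37723356 -0.19986435  0.023     ]
{'at': [332.6, 189.9], 'score': 0.43} [ 0.3068033  -0.18790899  0.023     ]
button z [0.01908828 0.02191293 0.02671715]
```

```bash
python3 -m inch '[[[0,0,0.1,0,0],[0,0,0.08,0,0],[0,0,0.02,0,0],[0,0,0.02,0,0],[0,0,0.013,0,0],[0,0,0.013,0,0],[0,0,0,0,0],[0,0,0,0,0]]]'
```

```text
t: 60.45
ee_pos: [0.4913, -0.2215, 0.0398]
eef_rot: [0.0, 0.694, 0.72, -0.001]
contact_force: [-2.5, 1.7, 4.5]
grip_width: 0.0004
finger_force: 2.0
```

```bash
for i in 1 2; do python3 -m inch '[[[0,0,0.007,0,0],[0,0,0,0,0],[0,0,0,0,0]]]' | egrep 'ee_pos|contact'; done
```

```text
ee_pos: [0.4914, -0.2216, 0.0387]
contact_force: [-2.8, 2.2, 4.5]
ee_pos: [0.4915, -0.2216, 0.0381]
contact_force: [-5.1, 3.1, 15.7]
```

At 15.7 N the button is on its stop. I'll retract and check the scene.

```bash
python3 -m inch '[[[0,0,0,0,0],[0,0,-0.05,0,0],[0,0,-0.1,0,0],[0,0,-0.3,0,0],[0,0,-0.3,0,0],[0,0,-0.3,0,0],[0,0,0,0,0],[-0.3,-0.2,0,0,0],[-0.3,-0.2,0,0,0],[-0.3,-0.2,0,0,0],[-0.3,-0.2,0,0,0],[0,0,0,0,0],[0,0,0,0,0]]]'
python3 tr.py; python3 - <<'E'
import cv2
a=cv2.imread("pics/t3.png"); cv2.imwrite("pics/t4.png",cv2.resize(a[100:290,180:400],None,fx=3,fy=3,interpolation=cv2.INTER_CUBIC))
E
```

```text
t: 62.82
ee_pos: [0.3784, -0.4048, 0.1954]
eef_rot: [0.0, 0.694, 0.72, -0.001]
contact_force: [1.1, 0.4, 0.3]
grip_width: 0.0006
finger_force: 0.0
t 62.83 p [ 0.3784 -0.4048  0.1954] x [-0.037  0.999 -0.002] y [ 0.999  0.037 -0.002] z [-0.002 -0.002 -1.   ] F [1.1 0.4 0.3] w 0.0006 0.0
tray 0.7 [285.2, 159.7, 24.1, 24.0] (array([ 0.6353, -0.1502]), array([97.4, 95.4]), 4.8) zmed 0.0287
tray 0.7 [320.3, 152.5, 21.2, 26.9] (array([ 0.6463, -0.2586]), array([99.3, 96.9]), 6.8) zmed 0.0288
tray 0.68 [253.1, 162.4, 22.5, 27.6] (array([ 0.6228, -0.0408]), array([94.9, 95.2]), 0.7) zmed 0.0283
off 0.58 uv [ 0.004 -0.197] z [0.021 0.033 0.038]
off 0.57 uv [-0.015 -0.259] z [0.016 0.026 0.031]
```

View pics/t4.png

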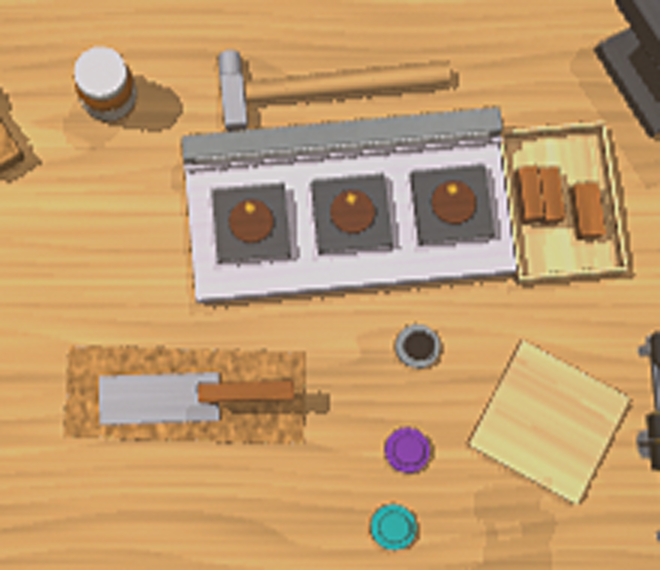

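The final view shows three trays on the plate at (250,220), (352,210) and (453,203). The three off-cuts are in the box, the spatula lies on its mat, and the button is released. Handing in.

```bash
python3 -c "
from workcell import ticket
print(ticket.close_job())"
```

```text
the job is handed in; nothing more can be done
None
```

I handed the job in after about 63 s of robot time, without a verdict back: no tray stood on the plate at the start, the three off-cuts are in the scrap box, the three trays are square on the plate, the black button was pressed to its stop, and the spatula is back flat on its mat.

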